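Make up a tray of three seal stones and hold it out level

TASK

Make up the customer's carrying tray: stand two more of the loose olive-green seal stones upright in its stone bay, so that together with the one already there it holds exactly three, and leave the last green stone where it stands. Then lift the tray by its bar and carry it steadily, so that the loose stone ball never rolls out of its shallow pocket, to the green showing pad, and finish while still holding it: level and still over the middle of the pad, at least a hand's breadth (10 cm) above the bench, gripped by its bar and resting on nothing. Do not disturb the red stones, the inkstone or the graver.

Things in the scene. Friction and masses are not known exactly. Their poses are not given: they have to be found in the camera images.
- tray: loose dark wooden tray, 197 (its x) x 220 (its y) mm, about 0.38 kg empty; origin at the centre of its underside, z up. Base board 8 mm thick, rim 6 to 8 mm thick with its top at 26 mm. Partitions along y at x = +-34 mm (5 mm thick, top at 22 mm) leave an empty trough below the handle bar, the stone bay on the +x side and the ball's pocket on the -x side
- tray_handle (a point): middle of the tray's handle bar, at tray x = y = 0, 92 mm above its underside; axes as the tray's. The straight wooden bar runs along the tray's y: 16 mm thick (x), 24 mm tall (80 to 104 mm above the underside), free over 200 mm between two end posts (36 mm wide in x). Grip it across its thickness
- tray_bay (a point): centre of the stone bay's flat green floor: tray x = +64.5 mm, y = 0, 8 mm above the tray's underside. The bay is 56 mm wide inside (tray x 36.5 to 92.5 mm) and 204 mm long (y -102 to 102 mm); stones may stand anywhere along it
- tray_pocket (a point): where the ball's centre lies in the middle of its pocket: tray x = -64.5 mm, y = 0, 28 mm above the underside. The pocket is a round hole 43 mm across in a pale plate 4 mm thick, flat-bottomed; the ball can shift about 9 mm in it and rolls out over the rim at a tilt of about 35 degrees or a hard jerk
- ball_center (a point): centre of the loose polished cream-coloured stone ball, 40 mm across, 90 g, lying in the tray's pocket
- green_a: olive-green seal stone, an upright square block 24 x 24 x 56 mm with a paler vein, about 87 g; it stands in the tray's stone bay from the start. Origin at the centre of its foot, z up, x and y square to its sides
- green_b: loose olive-green seal stone like green_a, standing on the bench; same size and origin
- green_c: loose olive-green seal stone like green_a, standing on the bench; same size and origin
- green_d: loose olive-green seal stone like green_a, standing on the bench; same size and origin
- red_a: loose dark red seal stone with a rounded top, 26 x 26 x 65 mm, standing on the bench among the green ones; a bystander. Origin at the centre of its foot
- red_b: another dark red seal stone, like red_a; a bystander
- pad: fixed showing pad lying on the bench, a thin wooden board faced with green felt, 200 (x) x 220 (y) x 6 mm; origin at the centre of its underside
- inkstone: loose round black inkstone, 120 mm across, 30 mm high; a bystander. Origin at the centre of its underside
- graver: loose carving graver lying on the bench, 180 mm long along its x, 11 mm thick, wrapped wooden handle and steel blade; a bystander. Origin at its underside, near the middle
Things that resemble listed ones, but are neither listed nor needed, are in the scene too. Leave any orange or purple look-alike of the green_b alone. What is shaped like the green_c but blue or yellow is not meant.

How it is judged:
On the way:
1. exactly three green stones stand upright in the stone bay, let go, with the tray still on the bench and the last green stone left where it was (x of green_a in the frame of tray between 0.042 and 0.087 m and y of green_a in the frame of tray between -0.097 and 0.097 m and z of green_a in the frame of tray between 0.003 and 0.014 m and angle between green_a's own z axis and vertical below 0.16 rad and ((x of green_c in the frame of tray between 0.042 and 0.087 m and y of green_c in the frame of tray between -0.097 and 0.097 m and z of green_c in the frame of tray between 0.003 and 0.014 m and angle between each of green_c, green_d, green_b's own z axis and vertical below 0.16 rad and x of green_d in the frame of tray between 0.042 and 0.087 m and y of green_d in the frame of tray between -0.097 and 0.097 m and z of green_d in the frame of tray between 0.003 and 0.014 m and distance of green_b from where it was at the start of the episode below 0.03 m) or (x of green_b in the frame of tray between 0.042 and 0.087 m and y of green_b in the frame of tray between -0.097 and 0.097 m and z of green_b in the frame of tray between 0.003 and 0.014 m and angle between each of green_b, green_d, green_c's own z axis and vertical below 0.16 rad and x of green_d in the frame of tray between 0.042 and 0.087 m and y of green_d in the frame of tray between -0.097 and 0.097 m and z of green_d in the frame of tray between 0.003 and 0.014 m and distance of green_c from where it was at the start of the episode below 0.03 m) or (x of green_b in the frame of tray between 0.042 and 0.087 m and y of green_b in the frame of tray between -0.097 and 0.097 m and z of green_b in the frame of tray between 0.003 and 0.014 m and angle between each of green_b, green_c, green_d's own z axis and vertical below 0.16 rad and x of green_c in the frame of tray between 0.042 and 0.087 m and y of green_c in the frame of tray between -0.097 and 0.097 m and z of green_c in the frame of tray between 0.003 and 0.014 m and distance of green_d from where it was at the start of the episode below 0.03 m)) and height (world z) of tray below 0.01 m and contact force between the fingers and green_a below 0.2 N and contact force between the fingers and green_b below 0.2 N and contact force between the fingers and green_c below 0.2 N and contact force between the fingers and green_d below 0.2 N), for 0.2 s.
At the end, for the whole second after the job is handed in: Still gripped by its bar: the tray over 80 mm above the bench, tilt < 0.10 rad, within 50 mm of the pad's centre, still, touching only the fingers; exactly 3 green stones upright (0.16 rad) in its bay, the 4th within 30 mm of its start, ball in its pocket (within 20 mm of its centre) (x of green_a in the frame of tray between 0.042 and 0.087 m and y of green_a in the frame of tray between -0.097 and 0.097 m and z of green_a in the frame of tray between 0.003 and 0.014 m and angle between green_a's own z axis and vertical below 0.16 rad and ((x of green_c in the frame of tray between 0.042 and 0.087 m and y of green_c in the frame of tray between -0.097 and 0.097 m and z of green_c in the frame of tray between 0.003 and 0.014 m and angle between each of green_c, green_d, green_b's own z axis and vertical below 0.16 rad and x of green_d in the frame of tray between 0.042 and 0.087 m and y of green_d in the frame of tray between -0.097 and 0.097 m and z of green_d in the frame of tray between 0.003 and 0.014 m and distance of green_b from where it was at the start of the episode below 0.03 m) or (x of green_b in the frame of tray between 0.042 and 0.087 m and y of green_b in the frame of tray between -0.097 and 0.097 m and z of green_b in the frame of tray between 0.003 and 0.014 m and angle between each of green_b, green_d, green_c's own z axis and vertical below 0.16 rad and x of green_d in the frame of tray between 0.042 and 0.087 m and y of green_d in the frame of tray between -0.097 and 0.097 m and z of green_d in the frame of tray between 0.003 and 0.014 m and distance of green_c from where it was at the start of the episode below 0.03 m) or (x of green_b in the frame of tray between 0.042 and 0.087 m and y of green_b in the frame of tray between -0.097 and 0.097 m and z of green_b in the frame of tray between 0.003 and 0.014 m and angle between each of green_b, green_c, green_d's own z axis and vertical below 0.16 rad and x of green_c in the frame of tray between 0.042 and 0.087 m and y of green_c in the frame of tray between -0.097 and 0.097 m and z of green_c in the frame of tray between 0.003 and 0.014 m and distance of green_d from where it was at the start of the episode below 0.03 m)) and distance between ball_center and tray_pocket below 0.02 m and height (world z) of tray above 0.08 m and angle between tray's own z axis and vertical below 0.1 rad and horizontal distance between tray and pad below 0.05 m and linear speed of tray below 0.03 m/s and angular speed of tray below 0.15 rad/s and contact force between the fingers and tray above 2 N and distance between the grasp point and tray_handle below 0.1 m and contact force between tray and pad below 0.2 N and contact force between tray and inkstone below 0.2 N); the arm keeps its last pose, push and grip.
It fails at once if the ball leaves its pocket (its centre more than 25 mm from the pocket's centre) (distance between ball_center and tray_pocket above 0.025 m).
It fails at once if a red stone, the inkstone or the graver is moved by more than 30 mm or a red stone knocked over (distance of any of red_a, red_b, inkstone, graver from where it was at the start of the episode above 0.03 m or angle between any of red_a, red_b's own z axis and vertical above 0.5 rad).
It also fails if it takes over 70 s, if anything falls off the work surface, if the arm or the gripper's body presses on something with over 40 N, if the wrist force passes 120 N, or if a joint passes its speed limit or range.

ROBOT

A 6-joint arm with a two-finger parallel gripper is mounted at the origin on the work surface. World frame = base frame: x ahead of the robot, y to its left, z up, the work surface at z = 0. Lengths are in m, angles in rad, forces in N, time in s.
With the tool pointing down it reaches from about 0.3 to 0.875 m from the base axis. Payload 6.4 kg.
Tool frame: the origin (TCP) lies on the centre line of the jaws, within the pads' length; the fingertips stand ctrl.tip_extent ahead of it and the grasp point (between the pads) lies 8 mm behind it (ctrl.tip_extent is the distance from the TCP to the fingertips, in m); z points along the fingers, y is the line along which they close (so a half turn about z gives the same grasp; the last joint's range is limited). The gripper opens to 85 mm and grips with 20 to 120 N. Pads are 22 mm wide; open, the fingers measure 114 mm over their backs; the gripper's body (76 mm by 85 mm) begins 54 mm behind the grasp point. The pads swing forward as they close: fully open they stand 13 mm farther back than shut.
Start: joints at [1.004, 0.181, 1.607, -0, 1.354, -0.206], TCP at [0.203, 0.538, 0.242] pointing down, gripper open.
Joint ranges: [-2.99, 2.99], [-0.89, 2.07], [0.3, 2.58], [-1.14, 4.28], [0, 2.63], [-3.12, 3.12]. Speed limits (rad/s): [2.57, 2.57, 3.01, 3.14, 3.14, 3.14].

INTERFACE

Orientations are given as a unit quaternion [w, x, y, z].
In Python, from bench import ctrl gives the robot as it stands.
- The arm moves only by the shell command python3 -m handwheel 'ROWS'. ROWS is JSON, a list of rows, each a list of 7 numbers: the turn, a rotation vector about the tool's x, y, z as a fraction of full scale, then the shift along the tool's x, y, z as a fraction of full scale, then the opening, from 0 (shut) to 1 (fully open). In form: [[rx, ry, rz, x, y, z, jaw], ...]. A call has exactly 8 rows; each row shifts and turns the commanded pose from where the row before left it, along the tool's axes as they then stand; what a row does not reach is not made up. Full scale, the value 1, is 300 mm for a shift and pi rad for a turn. A row lasts 1/10 s, in which the tool goes at most 50 mm and 8.59 degrees, less where a joint would pass 70% of its speed; a pose out of reach is approached as far as the arm can. A call with a number of a shift or a turn outside -1 to 1 is refused whole. A call with a gripper value outside its range is refused whole. The fingers move at their own pace and stop on an object; the grip force is fixed at half the most. Time passes only in rows, so rows that do not move let the fingers close, or fill a call up. It gives the time, the measured TCP pose, the force, the opening and the grip force at its end, in the units of the state.
- ctrl.get_obs(): the state, without advancing time (a new reading comes with each control period).
- ctrl.camera(name): name is "scene" or "top"; returns the picture (400x640x3 uint8, blue, green, red); there is no depth.
- ctrl.camera_model(name): a dict with "camera_matrix" (3x3 intrinsics, pixels), "dist_coeffs" ([k1, k2, p1, p2, k3] as OpenCV has them; the pictures are not rectified), "cam_to_world" (4x4, takes a point from camera to world coordinates). Camera axes: x right, y up, looking along -z (the intrinsics and any distortion apply to the point x, -y, -z); pixel columns grow to the right and rows downward; lengths in m; the calibration is good to about 2 mm. A picture is of the moment at which its call begins. camera_model takes no time and is no camera call.
- ctrl.hand_in(): hands the job in; it is judged then, once.
The state is a dict: "time_s": time; "q": joint angles; "dq": joint speeds; "joint_efforts": joint torques, N m; "eef_pos": TCP position; "eef_rot": TCP orientation; "wrist_force": force on the tool from outside, world axes, zero at the start; "torque": the same for the moment, N m; "opening": opening from 0.0 (shut) to 1.0 (fully open); "grasp_force": force on a finger pad.
Only numpy, scipy, OpenCV 4.12 (cv2) and the standard library are available. Lean on these libraries where they do the work, as an engineer would, in place of code of your own. Each camera call takes 0.05 s, during which the arm holds its last target. There are 200 camera calls.

## Working session

There is one attempt and no reset: what is moved stays moved. The work goes in short steps, Python scripts to look and compute and a shell command to move; the robot and the scene stay as the last step left them, time stands still between calls to the robot, and variables do not carry over. Pictures are saved under pics/ and viewed, at most 10 in all, crops included, and the job is handed in when it is done.

```bash
mkdir -p pics; ls; python3 - <<'E'
from bench import ctrl
import cv2
for n in("scene","top"):
    im=ctrl.camera(n); cv2.imwrite(f"pics/{n}0.png",im)
    m=ctrl.camera_model(n); print(n,m)
o=ctrl.get_obs();print(o,ctrl.tip_extent)
E
```

```text
pics
scene {'camera_matrix': array([[371.87016093,   0.        , 314.39413843],
       [  0.        , 371.87016093, 194.37241769],
       [  0.        ,   0.        ,   1.        ]]), 'dist_coeffs': array([0.0167451, 0.       , 0.       , 0.       , 0.       ]), 'cam_to_world': array([[ 0.45226422, -0.58564582,  0.6726634 ,  1.23097519],
       [ 0.89184466,  0.30404516, -0.33491737, -0.34238447],
       [-0.00837709,  0.75138241,  0.65981384,  0.71156392],
       [ 0.        ,  0.        ,  0.        ,  1.        ]])}
top {'camera_matrix': array([[437.58844428,   0.        , 316.9917753 ],
       [  0.        , 437.58844428, 199.69075125],
       [  0.        ,   0.        ,   1.        ]]), 'dist_coeffs': array([-0.00890109,  0.        ,  0.        ,  0.        ,  0.        ]), 'cam_to_world': array([[-0.00399636,  0.98296488, -0.18375001,  0.39204643],
       [-0.99949667, -0.00970931, -0.03020168, -0.02441127],
       [-0.03147127,  0.18353682,  0.98250893,  1.03726676],
       [ 0.        ,  0.        ,  0.        ,  1.        ]])}
{'time_s': 0.1, 'q': array([ 1.00367589e+00,  1.81473044e-01,  1.60791831e+00,  4.78359691e-06,
        1.35383366e+00, -2.06321819e-01]), 'dq': array([ 0.00039986, -0.00155957, -0.0035579 ,  0.00054734,  0.00073593,
       -0.00116606]), 'joint_efforts': array([ 1.22794521e-03, -4.45870829e+01, -3.52238381e+01, -1.69527962e-04,
        3.94121715e-03, -2.55774819e-05]), 'eef_pos': array([0.20270992, 0.53755481, 0.24146573]), 'eef_rot': array([-3.09988690e-04,  1.79422863e-01,  9.83771706e-01, -7.55026183e-04]), 'wrist_force': array([-0.65466109, -0.77552878, -0.08793049]), 'torque': array([-0.00240479, -0.07359993,  0.04607739]), 'grasp_force': 0.0, 'opening': 0.9996842111645625} 0.011
```

View pics/scene0.png

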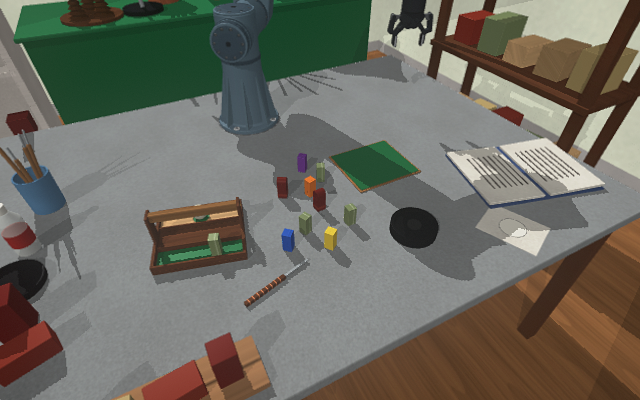

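View pics/top0.png

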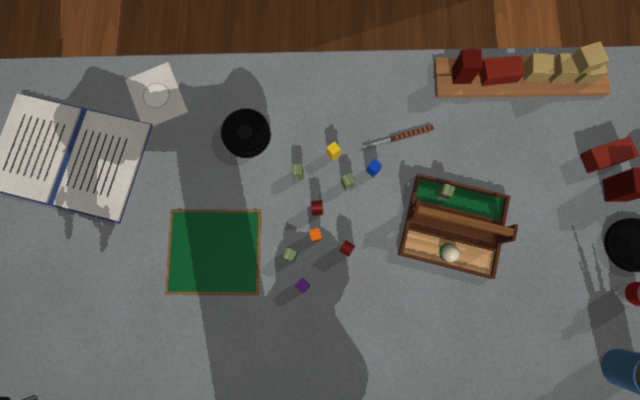

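The scene view shows the tray (195,235), with its bay facing the camera, and the loose greens at (320,172), (350,214) and (306,222). In the top view the greens are at (297,171), (348,181) and (290,255), the tray is at (458,226), its ball at (450,253) and the pad at (213,252). I'll take the two greens at (297,171) and (348,181).

```bash
cat > h.py <<'E'
import cv2,numpy as np
from bench import ctrl
def ray(n,uv):
    m=ctrl.camera_model(n);K=m["camera_matrix"];T=m["cam_to_world"]
    p=cv2.undistortPoints(np.array(uv,float).reshape(-1,1,2),K,m["dist_coeffs"]).reshape(-1,2)
    d=np.c_[p[:,0],-p[:,1],-np.ones(len(p))]@T[:3,:3].T
    return T[:3,3],d
def plane(n,uv,z):
    o,d=ray(n,uv);return o+d*((z-o[2])/d[:,2])[:,None]
def proj(n,P):
    m=ctrl.camera_model(n);T=np.linalg.inv(m["cam_to_world"]);P=np.atleast_2d(P)
    c=P@T[:3,:3].T+T[:3,3];c[:,1:]*=-1
    return cv2.projectPoints(c,np.zeros(3),np.zeros(3),m["camera_matrix"],m["dist_coeffs"])[0].reshape(-1,2)
E
python3 - <<'E'
from h import *
im=cv2.imread("pics/top0.png");hsv=cv2.cvtColor(im,cv2.COLOR_BGR2HSV)
for u,v in[(297,171),(348,181),(290,255),(448,190)]:
    print(hsv[v-1:v+2,u-1:u+2].reshape(-1,3).tolist())
c=cv2.resize(im[140:290,260:525],None,fx=3,fy=3,interpolation=cv2.INTER_CUBIC);cv2.imwrite("pics/crop.png",c)
im=cv2.imread("pics/scene0.png")
c=cv2.resize(im[140:310,140:380],None,fx=3.3,fy=3.3,interpolation=cv2.INTER_CUBIC);cv2.imwrite("pics/crops.png",c)
E
```

```text
[[39, 74, 128], [39, 80, 121], [39, 83, 120], [39, 75, 129], [39, 80, 121], [39, 81, 120], [39, 73, 129], [39, 82, 122], [39, 82, 122]]
[[38, 66, 140], [39, 75, 130], [39, 77, 122], [38, 63, 141], [38, 66, 136], [39, 78, 125], [39, 65, 137], [38, 64, 140], [38, 73, 129]]
[[39, 76, 127], [39, 79, 123], [39, 80, 124], [39, 76, 124], [39, 77, 123], [39, 78, 124], [40, 78, 125], [39, 78, 124], [39, 80, 124]]
[[38, 67, 137], [39, 77, 126], [39, 78, 121], [38, 69, 134], [39, 78, 124], [39, 81, 120], [39, 71, 132], [39, 79, 122], [39, 79, 122]]
```

View pics/crop.png

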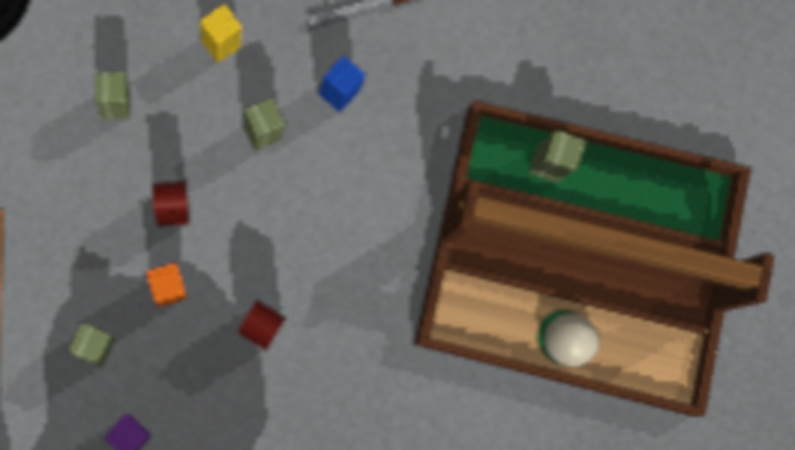

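View pics/crops.png

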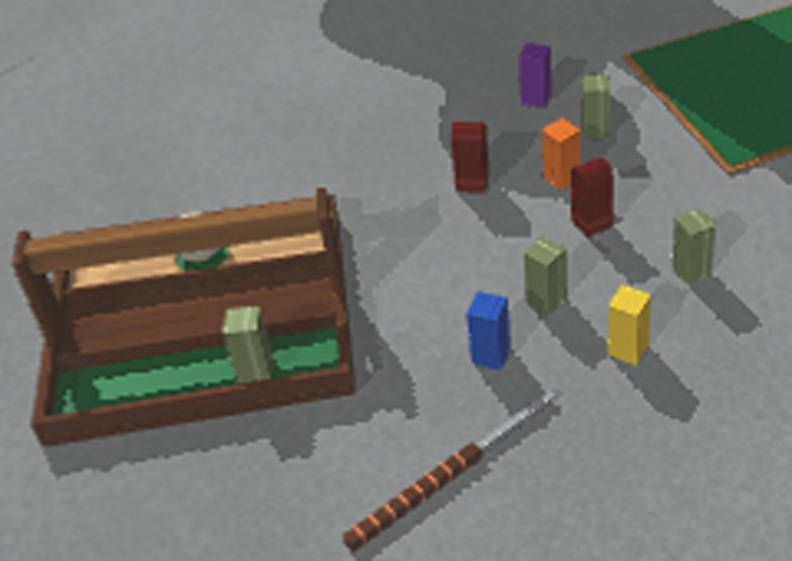

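The crops show green 1 at crop (113,95), with its sides nearly square to the image. Green 2 is at (264,124), turned about 20°, with blue to its right at (341,84). The tray's rim corners are near (475,103), (748,170), (703,413) and (418,345). The ball lies in the pocket.

```bash
python3 - <<'E'
from h import *
def blobs(n,boxes):
    im=cv2.imread(f"pics/{n}0.png");h=cv2.cvtColor(im,cv2.COLOR_BGR2HSV)
    m=cv2.inRange(h,(30,50,60),(48,130,220));r=[]
    for u,v in boxes:
        k=np.zeros_like(m);k[v-16:v+17,u-14:u+15]=m[v-16:v+17,u-14:u+15]
        N,l,s,c=cv2.connectedComponentsWithStats(k);i=1+s[1:,4].argmax()
        cs=max(cv2.findContours((l==i).astype(np.uint8),0,2)[0],key=cv2.contourArea)
        ap=cv2.approxPolyDP(cv2.convexHull(cs),1.2,True).reshape(-1,2)
        r.append((c[i],ap))
    return r
T=blobs("top",[(297,171),(348,181),(290,255),(448,190)]);S=blobs("scene",[(350,214),(306,222),(320,172),(214,245)])
np.set_printoptions(precision=4,suppress=True)
for t,s in zip(T,S):
    o,d=ray("top",t[0]);p,e=ray("scene",s[0])
    A=np.c_[d[0],-e[0]];x=np.linalg.lstsq(A,p-o,rcond=None)[0]
    a,b=o+d[0]*x[0],p+e[0]*x[1]
    print("c",t[0],"z28",plane("top",t[0],.028)[0],"tri",(a+b)/2,np.linalg.norm(a-b))
    print(" topface",plane("top",t[1],.056)[:,:2].tolist(), t[1].tolist())
cr=np.array([(475,103),(748,170),(703,413),(418,345)])/3+[260,140]
P=plane("top",cr,.026);print(P,np.linalg.norm(np.roll(P,-1,0)-P,axis=1),P.mean(0))
# bar top ends, scene crop and top crop
for uv in [[478,200],[762,273]]: print("bar",plane("top",np.array([uv])/3+[260,140],.104))
im=cv2.imread("pics/top0.png");h=cv2.cvtColor(im,cv2.COLOR_BGR2HSV)
m=cv2.inRange(h,(45,80,30),(85,255,255))[200:305,155:270]
y,x=np.where(m);uv=[(x.min()+x.max())/2+155,(y.min()+y.max())/2+200];print("pad",uv,plane("top",[uv],.006))
for nm,uv in dict(blue=(374,168),yellow=(334,151),red1=(317,208),orange=(316,235),red2=(347,248),ink=(245,133),grav=(363,147),ball=(450,253)).items(): print(nm,plane("top",[uv],.028)[0,:2])
E
```

```text
c [297.026  171.0195] z28 [0.6507 0.0539 0.028 ] tri [0.6492 0.0518 0.0302] 0.004168697265013937
 topface [[0.6601869235166086, 0.042543095237463725], [0.6267966798634708, 0.04014068075232454], [0.6270101891178599, 0.05863188471250066], [0.6365614580226793, 0.06332061495379243], [0.6580532053950416, 0.0634620643041221]] [[301, 164], [302, 178], [294, 178], [292, 174], [292, 165]]
c [347.5844 180.7273] z28 [ 0.6256 -0.0658  0.028 ] tri [ 0.6246 -0.067   0.0304] 0.0026388015144290454
 topface [[0.6373508015493834, -0.07055878959161886], [0.6183550123702931, -0.07938216204133886], [0.6089851937522877, -0.07691249381681539], [0.5998164479165248, -0.05846573605152147], [0.6139579838255356, -0.051814277911342355], [0.6304636223637068, -0.052054042177073656]] [[350, 173], [354, 181], [353, 185], [345, 189], [342, 183], [342, 176]]
c [289.9318 254.3636] z28 [0.4536 0.0694 0.028 ] tri [0.4529 0.0677 0.0286] 0.0034014090829264485
 topface [[0.4660760759211547, 0.07344730841291874], [0.45479375014234097, 0.05094133382620062], [0.43710855720848135, 0.05979607578776076], [0.4483073255791121, 0.08
[... 233 characters left out ...]
52980666321, -0.3005588181731827], [0.5742690414330996, -0.2863881614013612], [0.579080348532301, -0.2664065624544334], [0.609069164877257, -0.2838750244113928]] [[455, 187], [452, 194], [446, 199], [437, 197], [444, 184]]
[[ 0.6397 -0.233   0.026 ]
 [ 0.5839 -0.441   0.026 ]
 [ 0.3986 -0.3922  0.026 ]
 [ 0.4507 -0.1811  0.026 ]] [0.2154 0.1916 0.2174 0.196 ] [ 0.5182 -0.3118  0.026 ]
bar [[ 0.5492 -0.2157  0.104 ]]
bar [[ 0.4951 -0.4125  0.104 ]]
pad [np.float64(212.5), np.float64(251.5)] [[0.4627 0.2551 0.006 ]]
blue [ 0.6559 -0.1289]
yellow [ 0.699  -0.0346]
red1 [0.561  0.0067]
orange [0.4977 0.0092]
red2 [ 0.4673 -0.0619]
ink [0.7474 0.181 ]
grav [ 0.708  -0.1041]
ball [ 0.4544 -0.2957]
```

```bash
cat > rel.py <<'E'
import sys,numpy as np
from scipy.spatial.transform import Rotation as R
from bench import ctrl
o=ctrl.get_obs();w,x,y,z=o["eef_rot"];r=R.from_quat([x,y,z,w]);M=r.as_matrix()
p=np.array(o["eef_pos"]);yaw=np.degrees(np.arctan2(M[1,1],M[0,1]))
print("t",round(o["time_s"],2),"p",p.round(4),"yaw",yaw.round(2),"tilt",np.degrees(np.arccos(-M[2,2])).round(2),"open",round(o["opening"],3),"gf",round(o["grasp_force"],1),"F",np.round(o["wrist_force"],1),"q6",o["q"][5].round(2))
a=list(map(float,sys.argv[1:]))
if a:
    d=(np.array(a[:3])-p);t=M.T@d;print("shift units",(t/.3).round(4),"rows>=",np.linalg.norm(d)/.05)
    if len(a)>3:
        g=(a[3]-yaw+90)%180-90;print("rz units",-g/180,"rows>=",abs(g)/8.59)
E
python3 -m handwheel '[[0,0,0,-0.14,-0.07,0,0.7],[0,0,0,-0.14,-0.07,0,0.7],[0,0,0,-0.14,-0.07,0,0.7],[0,0,0,-0.14,-0.07,0,0.7],[0,0,0,-0.14,-0.07,0,0.7],[0,0,0,-0.14,-0.07,0,0.7],[0,0,0,-0.14,-0.07,0,0.7],[0,0,0,-0.14,-0.07,0,0.7]]'
python3 -m handwheel '[[0,0,0,-0.14,-0.07,0,0.7],[0,0,0,-0.14,-0.07,0,0.7],[0,0,0,-0.14,-0.07,0,0.7],[0,0,0,-0.14,-0.07,0,0.7],[0,0,0,-0.14,-0.07,0,0.7],[0,0,-0.046,0,0,0,0.7],[0,0,-0.046,0,0,0,0.7],[0,0,-0.046,0,0,0,0.7]]'
python3 rel.py 0.6495 0.053 0.1 94
```

```text
time_s: 0.9
eef_pos: [0.4588, 0.2605, 0.242]
eef_rot: [-0.0, 0.179, 0.984, -0.0]
wrist_force: [0.7, 1.1, -0.4]
opening: 0.699
grasp_force: 0.0
time_s: 1.7
eef_pos: [0.6173, 0.0891, 0.2413]
eef_rot: [-0.001, -0.039, 0.999, 0.0]
wrist_force: [0.3, -0.2, -0.1]
opening: 0.7
grasp_force: 0.0
t 1.7 p [0.6173 0.0891 0.2413] yaw 94.44 tilt 0.09 open 0.7 gf 0.0 F [ 0.3 -0.2 -0.1] q6 -1.69
shift units [-0.0983 -0.1285  0.4709] rows>= 2.987905684318126
rz units 0.0024403627430338304 rows>= 0.05113682115786839
```

```bash

python3 -m handwheel '[[0,0,0,-0.049,-0.064,0,0.7],[0,0,0,-0.049,-0.064,0,0.7],[0,0,0,0,0,0.155,0.7],[0,0,0,0,0,0.155,0.7],[0,0,0,0,0,0.155,0.7],[0,0,0,0,0,0.08,0.7],[0,0,0,0,0,0.08,0.7],[0,0,0,0,0,0.06,0.7]]'
python3 rel.py 0.6495 0.053 0.034 94
```

```text
time_s: 2.5
eef_pos: [0.6482, 0.0538, 0.0342]
eef_rot: [-0.002, -0.036, 0.999, 0.0]
wrist_force: [0.1, 0.0, -0.6]
opening: 0.699
grasp_force: 0.0
t 2.5 p [0.6482 0.0538 0.0342] yaw 94.17 tilt 0.18 open 0.699 gf 0.0 F [ 0.1  0.  -0.6] q6 -1.74
shift units [-0.0041 -0.0028  0.0006] rows>= 0.02993784508084735
rz units 0.0009192050950654599 rows>= 0.019261573586936295
```

```bash

python3 -m handwheel '[[0,0,0,0,0,0,0],[0,0,0,0,0,0,0],[0,0,0,0,0,0,0],[0,0,0,0,0,0,0],[0,0,0,0,0,0,0],[0,0,0,0,0,0,0],[0,0,0,0,0,0,0],[0,0,0,0,0,-0.05,0]]'
python3 -m handwheel '[[0,0,0,0,0,-0.125,0],[0,0,0,0,0,-0.125,0],[0,0,0,0,0,-0.125,0],[0,0,0,0,0,-0.125,0],[0,0,0.035,0,0,0,0],[0,0,0.035,0,0,0,0],[0,0,0.035,0,0,0,0],[0,0,0,0,0,0,0]]'
python3 rel.py 0.560 -0.404 0.19 75
```

```text
time_s: 3.3
eef_pos: [0.6478, 0.0538, 0.0503]
eef_rot: [-0.002, -0.036, 0.999, 0.0]
wrist_force: [0.4, 0.1, -1.5]
opening: 0.271
grasp_force: 58.7
time_s: 4.1
eef_pos: [0.6494, 0.0537, 0.2025]
eef_rot: [0.0, 0.129, 0.992, -0.0]
wrist_force: [0.6, -0.2, -0.3]
opening: 0.269
grasp_force: 58.7
t 4.1 p [0.6494 0.0537 0.2025] yaw 75.22 tilt 0.01 open 0.269 gf 58.7 F [ 0.6 -0.2 -0.3] q6 -1.41
shift units [-0.1012 -1.5511  0.0416] rows>= 9.330025850230344
rz units 0.00120675506268005 rows>= 0.02528706766966345
```

```bash

python3 -m handwheel '[[0,0,0,-0.007,-0.06,0,0],[0,0,0,-0.007,-0.11,0,0],[0,0,0,-0.007,-0.11,0,0],[0,0,0,-0.007,-0.11,0,0],[0,0,0,-0.007,-0.11,0,0],[0,0,0,-0.007,-0.11,0,0],[0,0,0,-0.007,-0.11,0,0],[0,0,0,-0.007,-0.11,0,0]]'
python3 -m handwheel '[[0,0,0,-0.007,-0.11,0,0],[0,0,0,-0.007,-0.11,0,0],[0,0,0,-0.007,-0.11,0,0],[0,0,0,-0.007,-0.11,0,0],[0,0,0,-0.007,-0.11,0,0],[0,0,0,-0.007,-0.11,0,0],[0,0,0,-0.007,-0.11,0,0],[0,0,0,-0.007,-0.06,0,0]]'
python3 rel.py 0.560 -0.404 0.1 75
python3 - <<'E'
from h import *
c=np.hstack([cv2.resize(ctrl.camera("scene")[130:300,130:330],None,fx=2,fy=2),cv2.resize(ctrl.camera("top")[150:320,370:560],None,fx=2,fy=2)])
cv2.imwrite("pics/over.png",c)
E
```

```text
time_s: 4.9
eef_pos: [0.6016, -0.1936, 0.202]
eef_rot: [-0.0, 0.127, 0.992, -0.0]
wrist_force: [0.6, -0.2, -1.0]
opening: 0.269
grasp_force: 58.7
time_s: 5.7
eef_pos: [0.5536, -0.4398, 0.2018]
eef_rot: [-0.0, 0.128, 0.992, -0.0]
wrist_force: [0.9, 1.0, -0.9]
opening: 0.273
grasp_force: 58.7
t 5.7 p [ 0.5536 -0.4398  0.2018] yaw 75.24 tilt 0.05 open 0.273 gf 58.7 F [ 0.9  1.  -0.9] q6 -2.15
shift units [0.0096 0.1211 0.3393] rows>= 2.162274891313162
rz units 0.0013448229718565111 rows>= 0.02818022525426915
```

View pics/over.png

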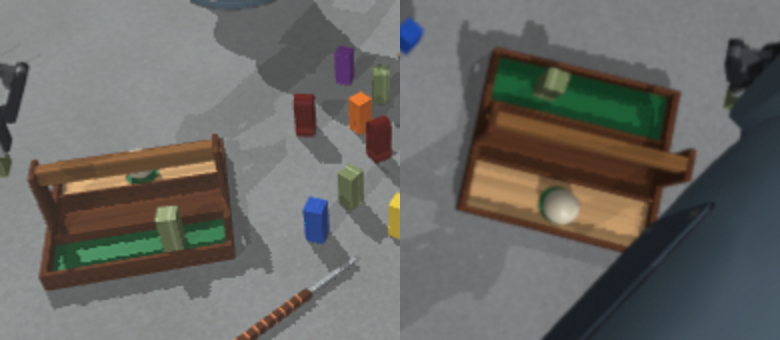

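The tray hasn't moved: green_a and the ball are in place. The hand is past the tray end at about (10,110) in the left crop. I shift back and lower into the bay.

```bash

python3 -m handwheel '[[0,0,0,0.005,0.06,0,0],[0,0,0,0.005,0.06,0,0],[0,0,0,0,0,0.1,0],[0,0,0,0,0,0.1,0],[0,0,0,0,0,0.1,0],[0,0,0,0,0,0.09,0],[0,0,0,0,0,0.06,0],[0,0,0,0,0,0,0]]'
python3 rel.py 0.560 -0.404 0.043 75
python3 - <<'E'
from h import *
c=cv2.resize(ctrl.camera("scene")[160:290,130:280],None,fx=5,fy=4)
cv2.imwrite("pics/low.png",c)
E
```

```text
time_s: 6.6
eef_pos: [0.5608, -0.3972, 0.0637]
eef_rot: [-0.002, 0.127, 0.992, 0.002]
wrist_force: [0.4, -0.5, -1.8]
opening: 0.273
grasp_force: 58.7
t 6.6 p [ 0.5608 -0.3972  0.0637] yaw 75.41 tilt 0.35 open 0.273 gf 58.7 F [ 0.4 -0.5 -1.8] q6 -2.1
shift units [-0.0035 -0.023   0.0689] rows>= 0.4359617407466549
rz units 0.0022658776926278612 rows>= 0.04748055700500757
```

View pics/low.png

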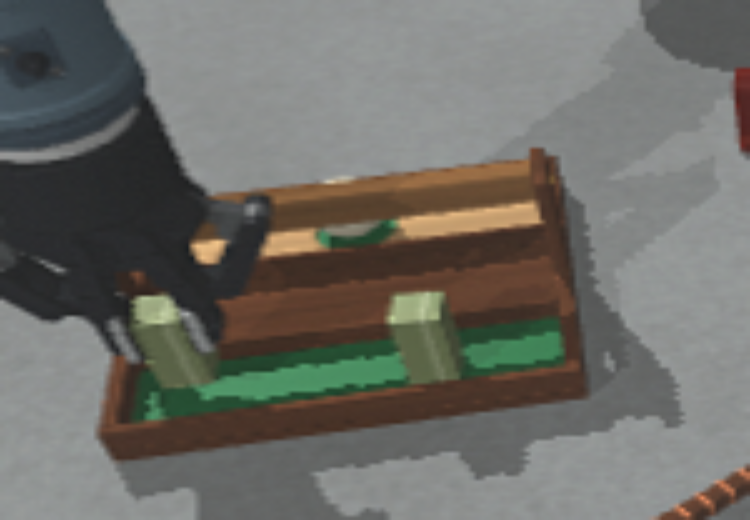

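The held stone is over the bay floor at the left end, foot near (185,385), clear of the walls. I lower it and release.

```bash

python3 -m handwheel '[[0,0,0,-0.003,-0.018,0,0],[0,0,0,0,0,0.03,0],[0,0,0,0,0,0.02,0],[0,0,0,0,0,0.012,0],[0,0,0,0,0,0.004,0],[0,0,0,0,0,0,0],[0,0,0,0,0,0,0],[0,0,0,0,0,0,0]]'
python3 rel.py 0.560 -0.404 0.042 75
```

```text
time_s: 7.45
eef_pos: [0.5613, -0.4065, 0.0473]
eef_rot: [0.0, 0.128, 0.992, -0.0]
wrist_force: [0.5, -0.4, -0.1]
opening: 0.267
grasp_force: 58.9
t 7.45 p [ 0.5613 -0.4065  0.0473] yaw 75.27 tilt 0.03 open 0.267 gf 58.9 F [ 0.5 -0.4 -0.1] q6 -2.11
shift units [0.0064 0.007  0.0176] rows>= 0.119925653405154
rz units 0.00149886404283224 rows>= 0.0314080940290807
```

```bash

python3 -m handwheel '[[0,0,0,0,0,0.006,0],[0,0,0,0,0,0.004,0],[0,0,0,0,0,0.004,0],[0,0,0,0,0,0,0],[0,0,0,0,0,0,0],[0,0,0,0,0,0,0],[0,0,0,0,0,0,0],[0,0,0,0,0,0,0]]'
python3 rel.py 0.560 -0.404 0.042 75
```

```text
time_s: 8.25
eef_pos: [0.5617, -0.4068, 0.0461]
eef_rot: [0.0, 0.128, 0.992, -0.0]
wrist_force: [-6.6, 4.6, 16.6]
opening: 0.271
grasp_force: 60.9
t 8.25 p [ 0.5617 -0.4068  0.0461] yaw 75.29 tilt 0.07 open 0.271 gf 60.9 F [-6.6  4.6 16.6] q6 -2.11
shift units [0.0078 0.0076 0.0138] rows>= 0.10533736620220761
rz units 0.0015914745576030972 rows>= 0.03334871017096129
```

```bash

python3 -m handwheel '[[0,0,0,0,0,-0.006,0],[0,0,0,0,0,0,0.3],[0,0,0,0,0,0,0.4],[0,0,0,0,0,0,0.45],[0,0,0,0,0,0,0.45],[0,0,0,0,0,0,0.45],[0,0,0,0,0,-0.03,0.45],[0,0,0,0,0,-0.08,0.45]]'
python3 -m handwheel '[[0,0,0,0,0,-0.13,0.5],[0,0,0,0,0,-0.13,0.5],[0,0,0,0,0,-0.13,0.5],[0,0,0,0,0.16,0,0.6],[0,0,0,0,0.16,0,0.6],[0,0,0,0,0.16,0,0.6],[0,0,0,0,0.16,0,0.6],[0,0,0,0,0.16,0,0.6]]'
python3 rel.py 0.6247 -0.0665 0.15 115
python3 - <<'E'
from h import *
c=np.hstack([cv2.resize(ctrl.camera("scene")[130:300,130:330],None,fx=2,fy=2),cv2.resize(ctrl.camera("top")[150:320,370:560],None,fx=2,fy=2)])
cv2.imwrite("pics/over2.png",c)
E
```

```text
time_s: 9.05
eef_pos: [0.5597, -0.4049, 0.0754]
eef_rot: [-0.002, 0.128, 0.992, 0.002]
wrist_force: [-0.4, 0.9, 0.2]
opening: 0.454
grasp_force: 0.0
time_s: 9.85
eef_pos: [0.6225, -0.1725, 0.1956]
eef_rot: [0.001, 0.128, 0.992, -0.0]
wrist_force: [1.1, -0.3, -0.8]
opening: 0.6
grasp_force: 0.0
t 9.85 p [ 0.6225 -0.1725  0.1956] yaw 75.25 tilt 0.07 open 0.6 gf 0.0 F [ 1.1 -0.3 -0.8] q6 -1.77
shift units [0.0832 0.3435 0.1519] rows>= 2.308355959668292
rz units -0.2208333713000905 rows>= 4.627474602330185
```

View pics/over2.png

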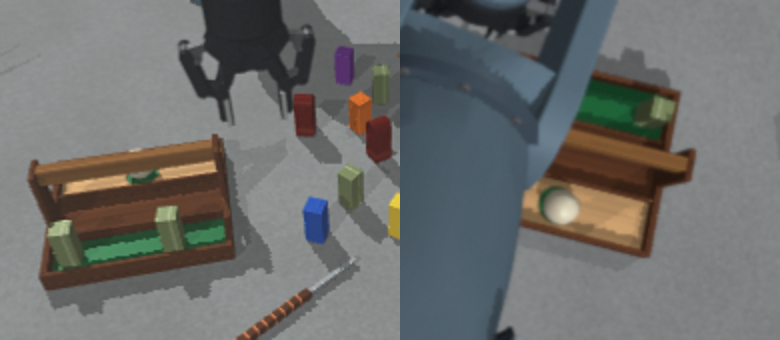

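The first stone stands upright at the left end of the bay (65,243 in the left crop), and the ball is in its pocket. Next is the second stone.

```bash

python3 -m handwheel '[[0,0,0,0.028,0.115,0,0.6],[0,0,0,0.028,0.115,0,0.6],[0,0,0,0.028,0.115,0,0.6],[0,0,-0.044,0,0,0.03,0.6],[0,0,-0.044,0,0,0.03,0.6],[0,0,-0.044,0,0,0.03,0.6],[0,0,-0.044,0,0,0.03,0.6],[0,0,-0.044,0,0,0.03,0.6]]'
python3 rel.py 0.6247 -0.0665 0.033 115
python3 - <<'E'
from h import *
c=cv2.resize(ctrl.camera("scene")[160:290,230:390],None,fx=4.5,fy=4.5)
cv2.imwrite("pics/pick2.png",c)
E
```

```text
time_s: 10.75
eef_pos: [0.6243, -0.0684, 0.1499]
eef_rot: [0.0, -0.218, 0.976, -0.0]
wrist_force: [0.2, 0.3, 0.1]
opening: 0.599
grasp_force: 0.0
t 10.75 p [ 0.6243 -0.0684  0.1499] yaw 115.18 tilt 0.05 open 0.599 gf 0.0 F [0.2 0.3 0.1] q6 -2.31
shift units [-0.0037  0.0055  0.3898] rows>= 2.339140566283143
rz units 0.0010058186380850506 rows>= 0.021076525594331676
```

View pics/pick2.png

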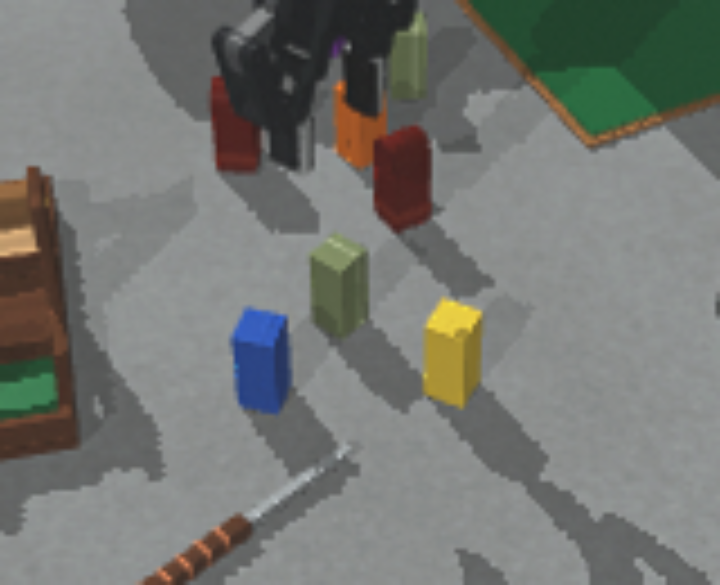

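The open jaws hang above the second green stone (338,285), in line with its sides, and the blue and yellow stones are clear. I descend and grip.

```bash

python3 -m handwheel '[[0,0,0,-0.003,0.005,0.12,0.6],[0,0,0,0,0,0.12,0.6],[0,0,0,0,0,0.09,0.6],[0,0,0,0,0,0.06,0.6],[0,0,0,0,0,0,0.6],[0,0,0,0,0,0,0],[0,0,0,0,0,0,0],[0,0,0,0,0,0,0]]'
python3 -m handwheel '[[0,0,0,0,0,0,0],[0,0,0,0,0,0,0],[0,0,0,0,0,0,0],[0,0,0,0,0,-0.06,0],[0,0,0,0,0,-0.12,0],[0,0,0,0,0,-0.13,0],[0,0,0,0,0,-0.13,0],[0,0,0,0,0,-0.12,0]]'
python3 -m handwheel '[[0,0,0.038,0,0,0,0],[0,0,0.038,0,0,0,0],[0,0,0.038,0,0,0,0],[0,0,0.038,0,0,0,0],[0,0,0.038,0,0,0,0],[0,0,0.032,0,0,0,0],[0,0,0,0,0,0,0],[0,0,0,0,0,0,0]]'
python3 rel.py 0.577 -0.348 0.2 75
```

```text
time_s: 11.6
eef_pos: [0.6258, -0.0666, 0.0346]
eef_rot: [0.002, -0.215, 0.977, -0.001]
wrist_force: [0.7, -0.2, 3.4]
opening: 0.272
grasp_force: 59.2
time_s: 12.4
eef_pos: [0.6242, -0.0659, 0.2028]
eef_rot: [0.0, -0.215, 0.977, -0.0]
wrist_force: [0.9, -0.3, -1.3]
opening: 0.27
grasp_force: 58.8
time_s: 13.2
eef_pos: [0.6242, -0.0659, 0.2007]
eef_rot: [-0.0, 0.13, 0.992, 0.0]
wrist_force: [-0.9, 1.0, -0.8]
opening: 0.271
grasp_force: 58.7
t 13.2 p [ 0.6242 -0.0659  0.2007] yaw 75.06 tilt 0.0 open 0.271 gf 58.7 F [-0.9  1.  -0.8] q6 -1.6
shift units [-0.0904 -0.9489  0.0022] rows>= 5.719473508257524
rz units 0.00033410409388581443 rows>= 0.007001017101216135
```

```bash

python3 -m handwheel '[[0,0,0,-0.009,-0.06,0,0],[0,0,0,-0.009,-0.1,0,0],[0,0,0,-0.01,-0.11,0,0],[0,0,0,-0.01,-0.11,0,0],[0,0,0,-0.01,-0.11,0,0],[0,0,0,-0.01,-0.11,0,0],[0,0,0,-0.01,-0.11,0,0],[0,0,0,-0.01,-0.11,0,0]]'
python3 -m handwheel '[[0,0,0,-0.009,-0.08,0,0],[0,0,0,-0.004,-0.049,0,0],[0,0,0,0,0,0.1,0],[0,0,0,0,0,0.12,0],[0,0,0,0,0,0.12,0],[0,0,0,0,0,0.05,0],[0,0,0,0,0,0.02,0],[0,0,0,0,0,0,0]]'
python3 rel.py 0.577 -0.348 0.0465 75
python3 - <<'E'
from h import *
c=cv2.resize(ctrl.camera("scene")[160:290,130:280],None,fx=5,fy=4)
cv2.imwrite("pics/low2.png",c)
E
```

```text
time_s: 14.0
eef_pos: [0.582, -0.312, 0.2006]
eef_rot: [-0.0, 0.131, 0.991, -0.0]
wrist_force: [0.6, -0.7, -0.2]
opening: 0.274
grasp_force: 58.8
time_s: 14.8
eef_pos: [0.5767, -0.3481, 0.0778]
eef_rot: [-0.0, 0.131, 0.991, 0.0]
wrist_force: [0.5, 0.1, -0.7]
opening: 0.272
grasp_force: 58.8
t 14.8 p [ 0.5767 -0.3481  0.0778] yaw 74.94 tilt 0.0 open 0.272 gf 58.8 F [ 0.5  0.1 -0.7] q6 -2.03
shift units [-0.0008  0.0005  0.1043] rows>= 0.6256921050153597
rz units -0.0003462404989883162 rows>= 0.007255330595797081
```

View pics/low2.png

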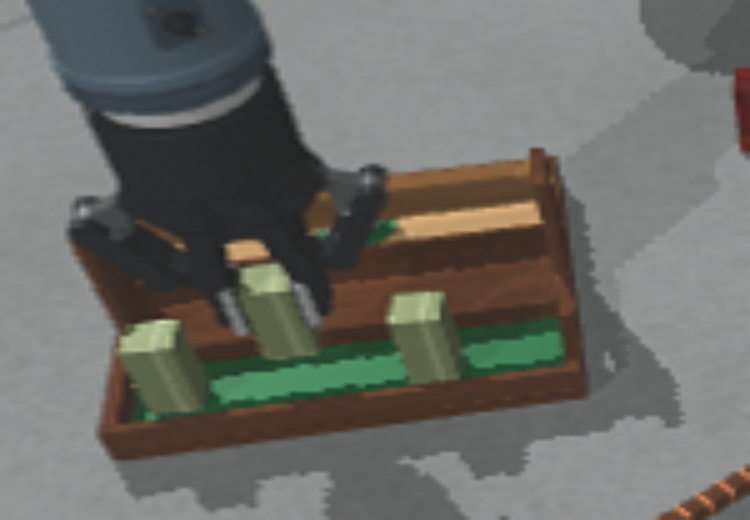

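The stone hangs between its two neighbours with room for the fingers. I lower it.

```bash

python3 -m handwheel '[[0,0,0,0,0,0.04,0],[0,0,0,0,0,0.03,0],[0,0,0,0,0,0.02,0],[0,0,0,0,0,0.008,0],[0,0,0,0,0,0.003,0],[0,0,0,0,0,0,0],[0,0,0,0,0,0,0],[0,0,0,0,0,0,0]]'
```

```text
time_s: 15.65
eef_pos: [0.5768, -0.3482, 0.0477]
eef_rot: [0.0, 0.131, 0.991, -0.0]
wrist_force: [0.2, -0.3, -0.6]
opening: 0.273
grasp_force: 58.8
```

```bash

python3 -m handwheel '[[0,0,0,0,0,0.004,0],[0,0,0,0,0,0,0],[0,0,0,0,0,0,0],[0,0,0,0,0,0,0],[0,0,0,0,0,0,0],[0,0,0,0,0,0,0],[0,0,0,0,0,0,0],[0,0,0,0,0,0,0]]'
```

```text
time_s: 16.45
eef_pos: [0.5766, -0.348, 0.0461]
eef_rot: [-0.0, 0.131, 0.991, 0.0]
wrist_force: [0.6, -0.0, -0.8]
opening: 0.269
grasp_force: 58.8
```

```bash

python3 -m handwheel '[[0,0,0,0,0,0.003,0],[0,0,0,0,0,0.003,0],[0,0,0,0,0,0.003,0],[0,0,0,0,0,0,0],[0,0,0,0,0,0,0],[0,0,0,0,0,0,0],[0,0,0,0,0,0,0],[0,0,0,0,0,0,0]]'
```

```text
time_s: 17.25
eef_pos: [0.5766, -0.348, 0.0434]
eef_rot: [0.0, 0.131, 0.991, -0.0]
wrist_force: [-0.1, -0.1, -1.5]
opening: 0.274
grasp_force: 58.8
```

```bash

python3 -m handwheel '[[0,0,0,0,0,0.004,0],[0,0,0,0,0,0,0],[0,0,0,0,0,0,0.3],[0,0,0,0,0,0,0.4],[0,0,0,0,0,0,0.45],[0,0,0,0,0,0,0.45],[0,0,0,0,0,0,0.45],[0,0,0,0,0,-0.03,0.45]]'
python3 -m handwheel '[[0,0,0,0,0,-0.08,0.45],[0,0,0,0,0,-0.13,0.45],[0,0,0,0,0,-0.13,0.45],[0,0,0,0,0,-0.13,0.45],[0,0,0.046,0,0,-0.08,0.6],[0,0,0.046,0,0,0,0.6],[0,0,0.046,0,0,0,0.6],[0,0,0.046,0,0,0,0.6]]'
python3 -m handwheel '[[0,0,0.046,0,0,0,0.6],[0,0,0.046,0,0,0,0.6],[0,0,0.046,0,0,0,0.6],[0,0,0.046,0,0,0,0.6],[0,0,0.046,0,0,0,0.6],[0,0,0.046,0,0,0,0.6],[0,0,0.04,0,0,0,0.6],[0,0,0,0,0,0,0.6]]'
python3 rel.py 0.520 -0.3125 0.15 -15
python3 - <<'E'
from h import *
t=ctrl.camera("top");s=ctrl.camera("scene")
cv2.imwrite("pics/top3.png",t)
c=np.hstack([cv2.resize(s[160:295,130:260],None,fx=3,fy=3),cv2.resize(t[160:295,390:525],None,fx=3,fy=3)])
cv2.imwrite("pics/bar.png",c)
E
```

```text
time_s: 18.05
eef_pos: [0.5756, -0.3472, 0.05]
eef_rot: [-0.001, 0.131, 0.991, 0.001]
wrist_force: [-0.2, 0.1, -0.1]
opening: 0.447
grasp_force: 0.0
time_s: 18.85
eef_pos: [0.5767, -0.3481, 0.2175]
eef_rot: [0.001, 0.411, 0.912, -0.0]
wrist_force: [-0.5, 0.3, -0.0]
opening: 0.598
grasp_force: 0.0
time_s: 19.65
eef_pos: [0.5766, -0.3481, 0.2169]
eef_rot: [0.0, 0.794, 0.608, 0.0]
wrist_force: [0.2, -0.1, -0.2]
opening: 0.6
grasp_force: 0.0
t 19.65 p [ 0.5766 -0.3481  0.2169] yaw -15.15 tilt 0.04 open 0.6 gf 0.0 F [ 0.2 -0.1 -0.2] q6 -0.45
shift units [ 0.0651 -0.2132  0.223 ] rows>= 1.8920179184314017
rz units -0.0008492791529244117 rows>= 0.017796303553712936
```

View pics/bar.png

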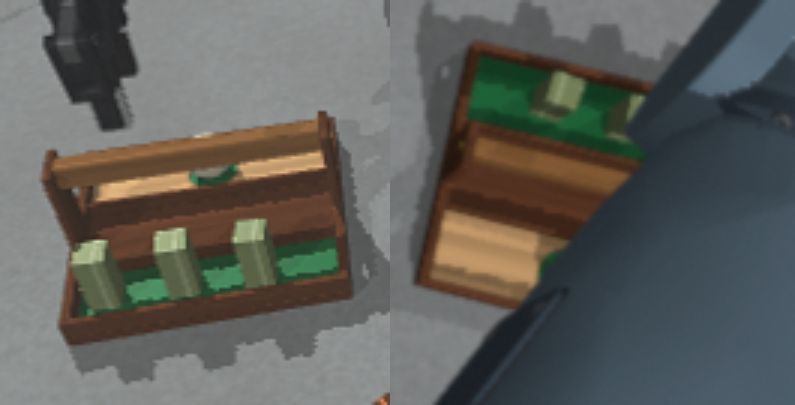

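All three greens stand upright in the bay (97,275), (177,263) and (255,253) in the left crop, with the tray unmoved. Next I grip the bar.

```bash

python3 -m handwheel '[[0,0,0,0.026,-0.071,0,0.6],[0,0,0,0.026,-0.071,0,0.6],[0,0,0,0.026,-0.071,0,0.6],[0,0,0,0,0,0.12,0.6],[0,0,0,0,0,0.12,0.6],[0,0,0,0,0,0.1,0.6],[0,0,0,0,0,0.06,0.6],[0,0,0,0,0,0,0.6]]'
python3 rel.py 0.519 -0.3175 0.085 -15
python3 - <<'E'
from h import *
s=ctrl.camera("scene")
cv2.imwrite("pics/bar2.png",cv2.resize(s[150:285,130:270],None,fx=4,fy=4))
E
```

```text
time_s: 20.55
eef_pos: [0.5192, -0.3072, 0.0932]
eef_rot: [-0.003, 0.793, 0.609, -0.001]
wrist_force: [-0.7, -0.4, 0.5]
opening: 0.598
grasp_force: 0.0
t 20.55 p [ 0.5192 -0.3072  0.0932] yaw -14.95 tilt 0.34 open 0.598 gf 0.0 F [-0.7 -0.4  0.5] q6 -0.47
shift units [-0.0333  0.0085  0.0271] rows>= 0.26239450500650935
rz units 0.0002587538695878935 rows>= 0.005422083413948875
```

View pics/bar2.png

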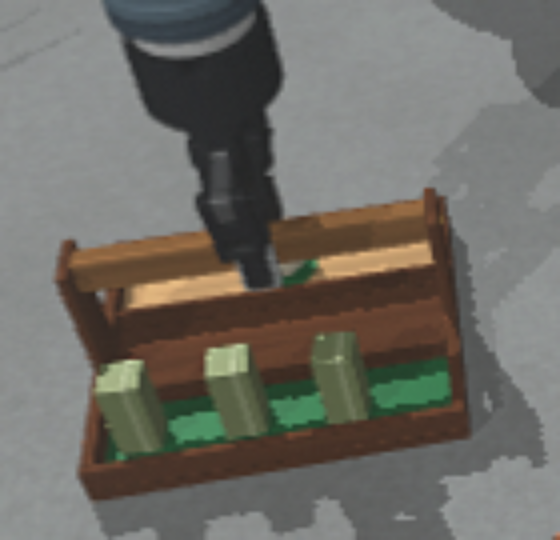

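The fingers straddle the bar near its middle. That was the 11th picture, one over the limit of 10, so I'll view no more and check with numbers only. I close on the bar now.

```bash

python3 -m handwheel '[[0,0,0,-0.015,0.004,0.013,0.6],[0,0,0,-0.015,0.004,0.013,0.6],[0,0,0,0,0,0,0.6],[0,0,0,0,0,0,0.6],[0,0,0,0,0,0,0.4],[0,0,0,0,0,0,0.3],[0,0,0,0,0,0,0.2],[0,0,0,0,0,0,0]]'
python3 -m handwheel '[[0,0,0,0,0,0,0],[0,0,0,0,0,0,0],[0,0,0,0,0,0,0],[0,0,0,0,0,0,0],[0,0,0,0,0,0,0],[0,0,0,0,0,0,0],[0,0,0,0,0,0,0],[0,0,0,0,0,0,0]]'
python3 rel.py 0.519 -0.3175 0.085 -15
```

```text
time_s: 21.4
eef_pos: [0.5198, -0.3176, 0.0886]
eef_rot: [-0.001, 0.794, 0.608, -0.001]
wrist_force: [-5.9, 1.6, 3.7]
opening: 0.168
grasp_force: 60.1
time_s: 22.2
eef_pos: [0.5198, -0.3176, 0.0886]
eef_rot: [-0.001, 0.794, 0.608, -0.001]
wrist_force: [-5.3, 1.9, 5.0]
opening: 0.178
grasp_force: 60.2
t 22.2 p [ 0.5198 -0.3176  0.0886] yaw -15.06 tilt 0.16 open 0.178 gf 60.2 F [-5.3  1.9  5. ] q6 -0.48
shift units [-0.0003 -0.0028  0.0121] rows>= 0.07445098432738356
rz units -0.0003491797385778107 rows>= 0.0073169211809087226
```

```bash

python3 -m handwheel '[[0,0,0,0,0,-0.005,0],[0,0,0,0,0,-0.01,0],[0,0,0,0,0,-0.015,0],[0,0,0,0,0,-0.02,0],[0,0,0,0,0,-0.015,0],[0,0,0,0,0,-0.01,0],[0,0,0,0,0,-0.005,0],[0,0,0,0,0,0,0]]'
python3 rel.py 0.463 0.255 0.24
python3 - <<'E'
from h import *
s=ctrl.camera("scene");cv2.imwrite("pics/lift.png",s)
h=cv2.cvtColor(s,cv2.COLOR_BGR2HSV)
m=cv2.inRange(h,(30,50,60),(48,130,220));m[:,:140]=0;m[:,260:]=0
N,l,st,c=cv2.connectedComponentsWithStats(m);print([(st[i].tolist()) for i in range(1,N) if st[i,4]>40])
E
```

```text
time_s: 23.0
eef_pos: [0.521, -0.3182, 0.1127]
eef_rot: [0.0, 0.794, 0.608, 0.0]
wrist_force: [0.2, -0.2, -9.0]
opening: 0.177
grasp_force: 58.6
t 23.0 p [ 0.521  -0.3182  0.1127] yaw -15.09 tilt 0.03 open 0.177 gf 58.6 F [ 0.2 -0.2 -9. ] q6 -0.48
shift units [ 1.7943 -0.6841 -0.425 ] rows>= 11.800299556883255
[[206, 228, 15, 24, 265], [178, 231, 17, 23, 287], [150, 234, 18, 24, 312]]
```

```bash

python3 -m handwheel '[[0,0,0,0,0,-0.01,0],[0,0,0,0,0,-0.02,0],[0,0,0,0,0,-0.03,0],[0,0,0,0,0,-0.04,0],[0,0,0,0,0,-0.05,0],[0,0,0,0,0,-0.05,0],[0,0,0,0,0,-0.05,0],[0,0,0,0,0,-0.05,0]]'
python3 -m handwheel '[[0,0,0,0,0,-0.05,0],[0,0,0,0,0,-0.04,0],[0,0,0,0,0,-0.03,0],[0,0,0,0,0,-0.02,0],[0,0,0,0,0,-0.01,0],[0,0,0,0,0,0,0],[0,0,0,0,0,0,0],[0,0,0,0,0,0,0]]'
python3 rel.py 0.463 0.255 0.25
python3 - <<'E'
from h import *
s=ctrl.camera("scene");cv2.imwrite("pics/lift2.png",s)
h=cv2.cvtColor(s,cv2.COLOR_BGR2HSV)
m=cv2.inRange(h,(30,50,60),(48,130,220));m[:,:120]=0;m[:,260:]=0
N,l,st,c=cv2.connectedComponentsWithStats(m);print([(st[i].tolist()) for i in range(1,N) if st[i,4]>40])
# feet of stones -> tray tilt about y via bottom row; expected feet vs level tray
o=ctrl.get_obs()["eef_pos"];a=np.radians(-15);ex=np.array([np.cos(a),np.sin(a),0]);ey=np.array([-np.sin(a),np.cos(a),0])
H=o+[0,0,-.0886]
for y in(.037,-.02,-.078): print(proj("scene",[H+.066*ex+(y+.005)*ey+[0,0,.008+k] for k in(0,.028,.056)]).round(1).tolist())
E
```

```text
time_s: 23.85
eef_pos: [0.5211, -0.3182, 0.2042]
eef_rot: [0.0, 0.794, 0.608, 0.0]
wrist_force: [-0.0, 1.2, -8.4]
opening: 0.176
grasp_force: 58.7
time_s: 24.65
eef_pos: [0.5206, -0.3179, 0.2466]
eef_rot: [-0.001, 0.794, 0.608, -0.0]
wrist_force: [0.0, -0.3, -6.7]
opening: 0.175
grasp_force: 58.7
t 24.65 p [ 0.5206 -0.3179  0.2466] yaw -15.09 tilt 0.08 open 0.175 gf 58.7 F [ 0.  -0.3 -6.7] q6 -0.48
shift units [ 1.7936 -0.6827 -0.0094] rows>= 11.515223054646718
[[192, 183, 18, 26, 335], [162, 185, 21, 28, 371], [130, 189, 22, 28, 410]]
[[203.1, 205.0], [200.4, 195.3], [197.5, 185.1]]
[[175.7, 209.0], [172.3, 199.2], [168.7, 189.0]]
[[147.1, 213.0], [142.9, 203.3], [138.5, 193.0]]
```

The stone pixels match a level tray to within 2 px, all three stones are present and the weight is right. I carry it to the pad smoothly.

```bash

python3 -m handwheel '[[0,0,0,0.0093,-0.0036,0,0],[0,0,0,0.0187,-0.0071,0,0],[0,0,0,0.028,-0.0107,0,0],[0,0,0,0.0374,-0.0142,0,0],[0,0,0,0.0467,-0.0178,0,0],[0,0,0,0.056,-0.0214,0,0],[0,0,0,0.056,-0.0214,0,0],[0,0,0,0.056,-0.0214,0,0]]'
python3 -m handwheel '[[0,0,0,0.056,-0.0214,0,0],[0,0,0,0.056,-0.0214,0,0],[0,0,0,0.056,-0.0214,0,0],[0,0,0,0.056,-0.0214,0,0],[0,0,0,0.056,-0.0214,0,0],[0,0,0,0.056,-0.0214,0,0],[0,0,0,0.056,-0.0214,0,0],[0,0,0,0.056,-0.0214,0,0]]'
python3 -m handwheel '[[0,0,0,0.056,-0.0214,0,0],[0,0,0,0.056,-0.0214,0,0],[0,0,0,0.056,-0.0214,0,0],[0,0,0,0.056,-0.0214,0,0],[0,0,0,0.056,-0.0214,0,0],[0,0,0,0.056,-0.0214,0,0],[0,0,0,0.056,-0.0214,0,0],[0,0,0,0.056,-0.0214,0,0]]'
python3 -m handwheel '[[0,0,0,0.056,-0.0214,0,0],[0,0,0,0.056,-0.0214,0,0],[0,0,0,0.056,-0.0214,0,0],[0,0,0,0.056,-0.0214,0,0],[0,0,0,0.056,-0.0214,0,0],[0,0,0,0.056,-0.0214,0,0],[0,0,0,0.056,-0.0214,0,0],[0,0,0,0.056,-0.0214,0,0]]'
python3 -m handwheel '[[0,0,0,0.0467,-0.0178,0,0],[0,0,0,0.0374,-0.0142,0,0],[0,0,0,0.028,-0.0107,0,0],[0,0,0,0.0187,-0.0071,0,0],[0,0,0,0.0093,-0.0036,0,0],[0,0,0,0,0,0,0],[0,0,0,0,0,0,0],[0,0,0,0,0,0,0]]'
python3 rel.py 0.463 0.255 0.25
```

```text
time_s: 25.5
eef_pos: [0.5107, -0.2177, 0.2475]
eef_rot: [0.0, 0.794, 0.608, 0.0]
wrist_force: [0.3, 0.2, -8.0]
opening: 0.175
grasp_force: 58.7
time_s: 26.3
eef_pos: [0.4961, -0.0751, 0.2474]
eef_rot: [0.0, 0.794, 0.608, 0.0]
wrist_force: [-0.4, 0.3, -6.6]
opening: 0.172
grasp_force: 58.7
time_s: 27.1
eef_pos: [0.4813, 0.068, 0.2475]
eef_rot: [0.0, 0.794, 0.608, 0.0]
wrist_force: [0.6, 0.1, -6.8]
opening: 0.178
grasp_force: 58.7
time_s: 27.9
eef_pos: [0.4666, 0.2111, 0.2475]
eef_rot: [-0.0, 0.794, 0.608, 0.0]
wrist_force: [0.4, -0.8, -7.0]
opening: 0.174
grasp_force: 58.7
time_s: 28.7
eef_pos: [0.4627, 0.254, 0.2474]
eef_rot: [0.0, 0.794, 0.608, -0.0]
wrist_force: [1.7, -0.4, -6.9]
opening: 0.174
grasp_force: 58.7
t 28.7 p [0.4627 0.254  0.2474] yaw -15.13 tilt 0.01 open 0.174 gf 58.7 F [ 1.7 -0.4 -6.9] q6 0.54
shift units [ 0.0034 -0.     -0.0088] rows>= 0.0567405746068794
```

Over the pad. I settle, check numerically, then hand in.

```bash

python3 -m handwheel '[[0,0,0,0,0,0,0],[0,0,0,0,0,0,0],[0,0,0,0,0,0,0],[0,0,0,0,0,0,0],[0,0,0,0,0,0,0],[0,0,0,0,0,0,0],[0,0,0,0,0,0,0],[0,0,0,0,0,0,0]]'
python3 - <<'E'
from h import *
o=ctrl.get_obs()["eef_pos"];a=np.radians(-15.1);ex=np.array([np.cos(a),np.sin(a),0]);ey=np.array([-np.sin(a),np.cos(a),0]);H=o+[0,0,-.0886]
im={n:ctrl.camera(n) for n in("scene","top")}
p=proj("scene",[H+.066*ex+(y+.005)*ey+[0,0,.036] for y in(.037,-.02,-.078)]);print("expected",p.round(1).tolist())
m=cv2.inRange(cv2.cvtColor(im["scene"],cv2.COLOR_BGR2HSV),(30,50,50),(48,140,220))
N,l,st,c=cv2.connectedComponentsWithStats(m)
print([(c[i].round(1).tolist(),st[i].tolist()) for i in range(1,N) if st[i,4]>80 and 220<c[i][0]<480])
b=proj("top",[H-.0645*ex+.005*ey+[0,0,.028]])[0];h=cv2.cvtColor(im["top"],cv2.COLOR_BGR2HSV)
m=cv2.inRange(h,(10,0,120),(40,70,255));x,y=b.astype(int);k=np.zeros_like(m);k[y-25:y+25,x-25:x+25]=m[y-25:y+25,x-25:x+25]
N,l,st,c=cv2.connectedComponentsWithStats(k);print("ball exp",b,[(c[i],st[i,4]) for i in range(1,N) if st[i,4]>30])
E
```

```text
time_s: 29.5
eef_pos: [0.4626, 0.2545, 0.2474]
eef_rot: [0.0, 0.794, 0.608, 0.0]
wrist_force: [0.1, 0.6, -6.8]
opening: 0.179
grasp_force: 58.7
expected [[403.8, 118.6], [383.9, 121.0], [363.3, 123.4]]
[([404.4, 117.9], [398, 108, 14, 21, 219]), ([382.9, 120.1], [377, 110, 13, 22, 221]), ([361.3, 122.5], [356, 112, 12, 22, 217]), ([320.3, 171.9], [316, 163, 9, 19, 150])]
ball exp [175.66637263 276.92758049] [(array([171.32402235, 278.60893855]), np.int32(179))]
```

The three stones sit within 2 px of where a level tray would put them. The fourth green is still at (320,172), and the ball is in its pocket.

```bash
python3 -c "
from bench import ctrl
print(ctrl.hand_in())"
```

```text
the job is handed in; nothing more can be done
None
```

I handed the job in at about 30 s with the tray held level and still about 16 cm over the middle of the pad, three green stones upright in its bay, the ball in its pocket and the fourth green untouched; the hand-in gave no verdict, and I viewed 11 pictures, one over the limit of 10.

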